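Scoop the eared casting out from under the shelf

ROBOT

A 7-joint arm with a two-finger parallel gripper is mounted at the origin on the work surface. World frame = base frame: x ahead of the robot, y to its left, z up, the work surface at z = 0. Lengths are in m, angles in rad, forces in N, time in s.
With the tool pointing down it reaches from about 0.4 to 0.85 m from the base axis. Payload 4.5 kg.
Tool frame: the origin (TCP) lies on the centre line of the jaws, within the pads' length; the fingertips stand 8 mm ahead of it and the grasp point (between the pads) lies 11 mm behind it; z points along the fingers, x is the direction in which the jaws open and shut, and the axes are right-handed (so a half turn about z gives the same grasp; the last joint's range is limited). The gripper opens to 88 mm and grips with 3 to 60 N. Pads are 18 mm wide; open, the fingers measure 123 mm over their backs; the gripper's body (75 mm by 187 mm) begins 45 mm behind the grasp point.
Start: joints at [-1.275, 0.689, -0.195, 1.565, 0.157, 0.902, -0.215], TCP at [0.162, 0.604, 0.247] pointing down, gripper open.
Joint ranges: [-3.01, 3.01], [-0.46, 2.08], [-1.47, 1.51], [0.13, 2.56], [-1, 4.14], [0.04, 2.09], [-2.66, 2.66]. Speed limits (rad/s): [2.57, 2.57, 3.14, 3.14, 3.14, 3.14, 3.14].

INTERFACE

Orientations are given as a unit quaternion [x, y, z, w].
In Python, from plant import r gives the robot as it stands.
- The arm moves only by the shell command python3 -m pendant 'ROWS' [FORCE]. ROWS is JSON, a list of rows, each a list of 3 entries, a list of its own where there are three numbers: the turn, a rotation vector about the tool's x, y, z in rad, then the shift along the tool's x, y, z in m, then the opening, from 0 (shut) to 1 (fully open). In form: [[[wx, wy, wz], [tx, ty, tz], claw], ...]. A call has 1 to 10 rows; each row is the pose to reach, as a shift and turn from the pose commanded when the call began, along the tool's axes at that moment; what a row does not reach only later rows make up. A row lasts 1/10 s, in which the tool goes at most 50 mm and 8.59 degrees, less where a joint would pass 70% of its speed; a pose out of reach is approached as far as the arm can. A call with a gripper value outside its range is refused whole. The fingers move at their own pace and stop on an object; FORCE is the grip in N (left out, the last holds). Time passes only in rows, so rows that repeat a pose let the fingers close. It gives the time, the measured TCP pose, the force and the opening at its end, in the units of the state.
- r.get_state(): the state, without advancing time (a new reading comes with each control period).
- r.snapshot(name): name is "side" or "top" or "wrist"; returns a dict with "image" (384x512x3 uint8, red, green, blue), "mtx" (3x3 intrinsics, pixels), "R" (3x3) and "t" (3): a world point X has camera coordinates R X + t; the wrist camera has in their place "T_tool_cam" (4x4, takes a point from camera to tool coordinates, whose origin is the TCP and whose axes are the tool frame's). Camera axes: x right, y down, z forward; pixel columns grow to the right and rows downward; lengths in m; the calibration is good to about 2 mm. A picture is of the moment at which its call begins: read the wrist's pose just before it. There is no depth.
- r.finish_job(): hands the job in, once; it reports no verdict.
The state is a dict: "clock": time; "q": joint angles; "qd": joint speeds; "joint_torque": joint torques, N m; "tool_pos": TCP position; "eef_rot": TCP orientation; "contact_force": force on the tool from outside, world axes, zero at the start; "moment": the same for the moment, N m; "opening": opening from 0.0 (shut) to 1.0 (fully open).
Only numpy, scipy, OpenCV 4.12 (cv2) and the standard library are available. Lean on these libraries where they do the work, as an engineer would, in place of code of your own. Each camera call takes 0.05 s, during which the arm holds its last target. There are 200 camera calls.

TASK

Two castings lie under the slatted shelf: fetch the one whose flange has two ears. Take the flat scoop by its upright grip, slide its blade between the two rails beneath that casting, lift it off the rails while still under the shelf, draw it out through the open front, set the scoop down flat on the bench with the casting lying on its blade fully clear of the shelf, and let go. Move the casting with the scoop only, never with the gripper, and leave the round-flanged casting where it lies.

Things in the scene. Friction and masses are not known exactly. Their poses are not given: they have to be found in the camera images.
- scoop: Flat steel scoop, 0.3 kg, standing flat on the bench, tip roughly towards the shelf. Origin on its underside below the grip, z up. Its flat blade, 46 wide (x), 3 thick, runs to the scoop's own -y, tip 180 from the origin. A 4 thick upright plate joins blade and grip; two side cheeks 23 high reach only to 52 in front of the origin. Sizes in mm.
- scoop_grip (a point): Middle of the scoop's upright black plastic grip, 95 above the scoop's underside, straight above its origin. The grip is 50 wide (scoop x), 16 thick (scoop y), its top 125 and bottom 65 above the underside. Take it from above, fingers in front and behind, closing along the scoop's y, and grip firmly. Sizes in mm.
- scoop_blade (a point): Point on the blade's top face, 130 in front of the grip (scoop -y), 50 short of the tip, 3 above the scoop's underside: the casting's centre belongs here. Axes as the scoop's. Sizes in mm.
- eared_casting: The wanted part: bare cast aluminium cover, 0.2 kg, 48 high. 8 thick flange, round middle of 68 diameter with two ears, 116 over the ears (its own x); closed cap of 56 diameter with a rib across. Origin at the centre of its underside, z up. Lies under the shelf, ears on the two rails of one bay, underside 24 above the bench, near the bay's centre line. Sizes in mm.
- round_casting: Bystander: bare cast aluminium cover, 0.26 kg, 48 high, plain round flange of 112 diameter, 8 thick, cap of 72. Origin at the centre of its underside. Lies on the rails of the other bay. Sizes in mm.
- shelf: Fixed shelf of steel slats on four 16 square corner posts. Origin on the bench, z up; the open front faces its own +y. Top 336 wide (x), from y -170 to the front lip at y 70. Two bays beneath, centred on x -75 and +75, castings at about y 10, either in either bay. Bench clear for 250 in front but for the scoop. A loose plain cap stands on the rear half of the top. Sizes in mm.
- shelf_lip (a point): Middle of the lip's lower front edge, 103 above the bench; lip and slats end 119 above it. Axes as the shelf's. From below the lip two rails per bay run back 120 (shelf -y): fixed bars 14 wide, 24 high, centred 45 either side of the bay's centre line, 76 clear between them, open at both ends. Sizes in mm.
Not all that is in view belongs to the job. What is shaped like the eared_casting but green or turquoise is not meant.

How it is judged:
On the way:
1. the eared casting is lifted off its rails on the scoop's blade while still under the shelf (contact force between scoop and eared_casting above 0.6 N and contact force between shelf and eared_casting below 0.2 N and height (world z) of eared_casting above 0.027 m and y of eared_casting in the frame of shelf below 0.065 m), for 0.1 s.
At the end, for the whole second after the job is handed in: Scoop flat on the bench (8 mm, 0.1 rad), released, at rest; eared casting upright (0.17 rad) and still on its blade, within 20 mm sideways, 45 mm lengthways and 6 mm in height of the blade point, and over 110 mm in front of the shelf origin, wholly out from under the lip (x of eared_casting in the frame of scoop_blade between -0.02 and 0.02 m and y of eared_casting in the frame of scoop_blade between -0.045 and 0.045 m and z of eared_casting in the frame of scoop_blade below 0.006 m and angle between eared_casting's own z axis and vertical below 0.17 rad and angle between scoop's own z axis and vertical below 0.1 rad and height (world z) of scoop below 0.008 m and y of eared_casting in the frame of shelf above 0.11 m and linear speed of each of eared_casting, scoop below 0.02 m/s); the robot touches nothing.
It fails at once if the gripper touches the eared casting (contact force between the fingers and eared_casting above 1 N).
It fails at once if the round-flanged casting is shifted more than 15 mm (distance of round_casting from where it was at the start of the episode above 0.015 m).
It also fails if it takes over 45 s, if anything falls off the work surface, if the arm or the gripper's body presses on something with over 40 N, if the wrist force passes 120 N, or if a joint passes its speed limit or range.

## Working session

There is one attempt and no reset: what is moved stays moved. The work goes in short steps, Python scripts to look and compute and a shell command to move; the robot and the scene stay as the last step left them, time stands still between calls to the robot, and variables do not carry over. Pictures are saved under pics/ and viewed, about 8 in all and at most 12, crops included, and the job is handed in when it is done.

```bash
mkdir -p pics
python3 - <<'E'
from plant import r
import cv2,numpy as np
s=r.get_state();print(s['clock'],s['tool_pos'],s['eef_rot'],s['opening'])
for n in('side','top'):
    d=r.snapshot(n);cv2.imwrite(f'pics/{n}0.png',cv2.resize(d['image'][:,:,::-1],None,fx=1.5,fy=1.5,interpolation=cv2.INTER_CUBIC))
    np.savez(f'{n}0.npz',**d);print(n,d['mtx'],-d['R'].T@d['t'],d['R'])
E
```

```text
0.0 [0.16164173 0.60310148 0.24590913] [ 7.93329099e-01  6.08792313e-01 -6.91881533e-04  6.16621417e-04] 1.0001387582677435
side [[347.79541712   0.         260.90388257]
 [  0.         347.79541712 193.21686326]
 [  0.           0.           1.        ]] [ 0.10878888 -0.5561533   0.62069417] [[ 0.74142357 -0.67085624 -0.01558834]
 [-0.42993291 -0.45706514 -0.77862003]
 [ 0.51521722  0.58398919 -0.62730204]]
top [[401.0626367    0.         258.16083027]
 [  0.         401.0626367  196.16049113]
 [  0.           0.           1.        ]] [ 0.38272938 -0.06035283  1.22311498] [[ 0.02904409 -0.99916599  0.0287013 ]
 [-0.98940484 -0.03282279 -0.14142395]
 [ 0.14224806 -0.02428967 -0.98953297]]
```

View pics/side0.png

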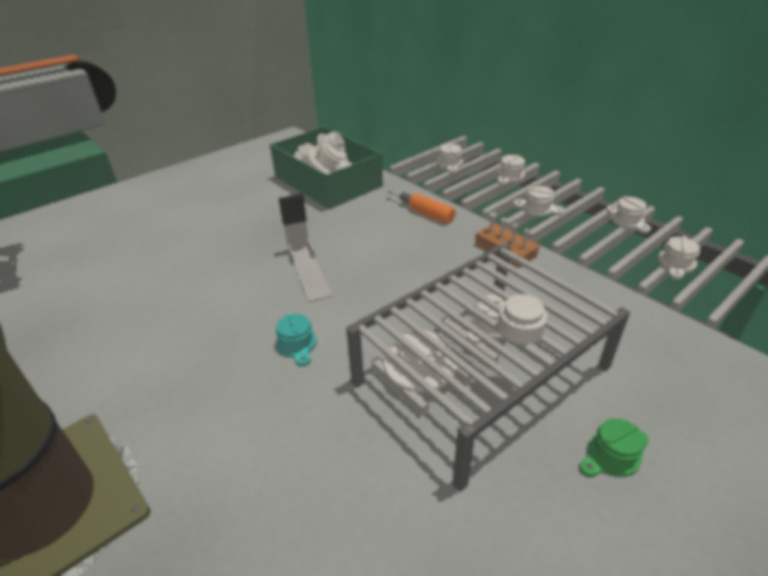

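View pics/top0.png

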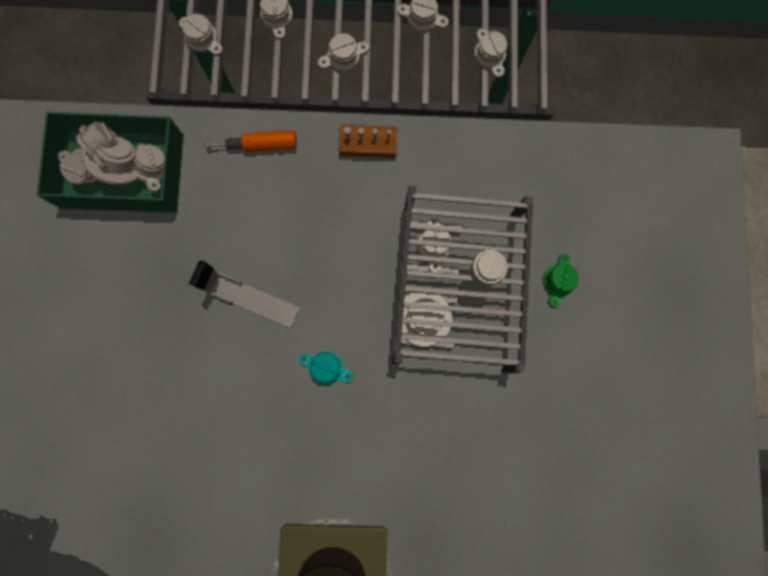

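The side view shows the shelf, with its open front facing the scoop. In the top view the eared casting is in the far bay at about (435,243) and the round one in the near bay at (427,320). The scoop grip is at (204,274) and its tip at (292,318). I'll enlarge the top view to read these more closely.

Run:
```python
import cv2,numpy as np
im=np.load('top0.npz')['image'][:,:,::-1]
a=cv2.resize(im[120:255,255:365],None,fx=4.4,fy=4.4,interpolation=cv2.INTER_CUBIC)  # shelf
b=cv2.resize(im[165:225,120:205],None,fx=4,fy=4,interpolation=cv2.INTER_CUBIC)
c=np.zeros((600,800,3),np.uint8);c[:a.shape[0],:a.shape[1]]=a[:600];
w=800-a.shape[1];b=b[:,:w];print(a.shape,b.shape)
c[:b.shape[0],a.shape[1]:a.shape[1]+b.shape[1]]=b
cv2.imwrite('pics/crop.png',c)
```

```text
(594, 484, 3) (240, 316, 3)
```

View pics/crop.png

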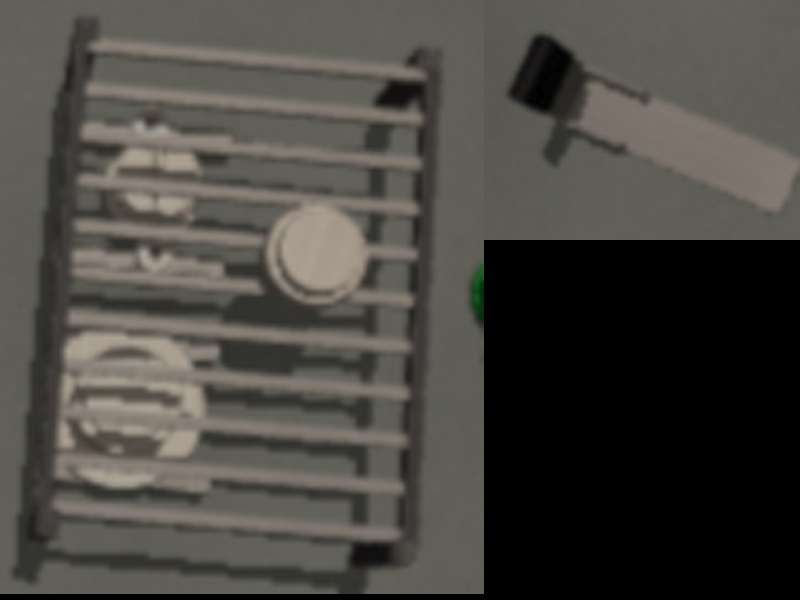

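The crop shows the ears at (152,127) and (155,262) with the ear midpoint at (153.5,194), and the far-bay rail ends at about (230,140) and (222,270). The lip's front corners are at (77,17) and (33,537). The blade tip corners are at (780,212) and about (802,160).

```bash
cat > h.py <<'E'
import numpy as np
from scipy.spatial.transform import Rotation as Ro
def ray(d,px,z):
    R,t,K=d['R'],d['t'],d['mtx'];c=-R.T@t;v=R.T@np.linalg.solve(K,[*px,1]);return c+v*(z-c[2])/v[2]
E
python3 - <<'E'
from h import *
d=np.load('top0.npz');s=lambda u,v:(255+u/4.4,120+v/4.4);b=lambda u,v:(120+(u-484)/4,165+v/4)
for n,p,z in [('ear1',s(152,127),.032),('ear2',s(155,262),.032),('cap',s(153,180),.072),('round flange',s(131,413),.032),('railA',s(230,140),.024),('railB',s(222,270),.024),('railC',s(217,352),.024),('railD',s(208,488),.024),('lipfar',s(77,17),.119),('lipnear',s(33,537),.119),('backfar',s(440,50),.119),('backnear',s(415,562),.119),
 ('tip1',b(780,212),.003),('tip2',b(802,160),.003),('chk1',b(648,99),.012),('chk2',b(625,150),.012),('gripTopBack1',b(541,35),.125),('gripTopBack2',b(511,97),.125)]: print(n,ray(d,p,z).round(4))
E
```

```text
ear1 [ 0.7033 -0.1814  0.032 ]
ear2 [ 0.6079 -0.1851  0.032 ]
cap [ 0.6561 -0.1786  0.072 ]
round flange [ 0.5032 -0.1707  0.032 ]
railA [ 0.6981 -0.2371  0.024 ]
railB [ 0.6054 -0.2326  0.024 ]
railC [ 0.548  -0.2298  0.024 ]
railD [ 0.4544 -0.2249  0.024 ]
lipfar [ 0.7515 -0.1224  0.119 ]
lipnear [ 0.415 -0.103  0.119]
backfar [ 0.7383 -0.3597  0.119 ]
backnear [ 0.4066 -0.3422  0.119 ]
tip1 [0.4847 0.1026 0.003 ]
tip2 [0.5249 0.0879 0.003 ]
chk1 [0.5667 0.2056 0.012 ]
chk2 [0.5272 0.2204 0.012 ]
gripTopBack1 [0.5918 0.257  0.125 ]
gripTopBack2 [0.5478 0.2743 0.125 ]
```

```bash
cat >> h.py <<'E'
def go(s,p,yaw):
    "turn and shift (tool axes) from state s to world p, tool down, tool x at yaw deg"
    a=np.radians(yaw);T=np.array([[np.cos(a),np.sin(a),0],[np.sin(a),-np.cos(a),0],[0,0,-1]])
    R=Ro.from_quat(s['eef_rot']).as_matrix()
    print('clock',round(s['clock'],2),'pos',np.round(s['tool_pos'],4),'yaw',np.degrees(np.arctan2(R[1,0],R[0,0])).round(2),'F',np.round(s['contact_force'],1),'op',round(s['opening'],3))
    print('turn',Ro.from_matrix(R.T@T).as_rotvec().round(4),'shift',(R.T@(np.array(p)-s['tool_pos'])).round(4))
E
python3 -c "
from h import *;from plant import r
go(r.get_state(),[.566,.262,.19],70)"
```

```text
clock 0.1 pos [0.1617 0.6032 0.246 ] yaw 75.0 F [-0.4  0.1 -0.4] op 1.003
turn [0.0002 0.0016 0.0873] shift [-0.2248  0.4789  0.0564]
```

```bash
python3 -m pendant '[[[0,0,0.01],[-0.018,0.039,0.003],1],[[0,0,0.02],[-0.036,0.078,0.006],1],[[0,0,0.03],[-0.055,0.116,0.012],1],[[0,0,0.04],[-0.073,0.155,0.018],1],[[0,0,0.05],[-0.091,0.194,0.024],1],[[0,0,0.06],[-0.11,0.233,0.03],1],[[0,0,0.07],[-0.128,0.272,0.036],1],[[0,0,0.08],[-0.146,0.311,0.042],1],[[0,0,0.087],[-0.164,0.35,0.048],1],[[0,0,0.087],[-0.182,0.388,0.052],1]]'; python3 -c "
from h import *;from plant import r
go(r.get_state(),[.566,.262,.19],70)"
```

```text
clock: 1.1
tool_pos: [0.4904, 0.3259, 0.194]
eef_rot: [0.819, 0.574, -0.001, 0.0]
contact_force: [0.2, 0.1, 0.1]
opening: 1.002
clock 1.1 pos [0.4904 0.3259 0.194 ] yaw 70.0 F [0.2 0.1 0.1] op 1.002
turn [-0.0006  0.001  -0.    ] shift [-0.0342  0.0929  0.0039]
```

```bash
python3 -m pendant '[[[0,0,0],[-0.014,0.038,0.002],1],[[0,0,0],[-0.027,0.072,0.003],1],[[0,0,0],[-0.034,0.093,0.004],1],[[0,0,0],[-0.034,0.093,0.004],1]]'
python3 - <<'E'
from h import *;from plant import r
import cv2
s=r.get_state();d=r.snapshot('wrist');go(s,[.566,.262,.19],70)
np.savez('w1.npz',pos=s['tool_pos'],q=s['eef_rot'],**d)
cv2.imwrite('pics/w1.png',cv2.resize(d['image'][:,:,::-1],None,fx=1.5,fy=1.5,interpolation=cv2.INTER_CUBIC));print(d['T_tool_cam'])
E
```

```text
clock: 1.5
tool_pos: [0.5681, 0.2594, 0.1899]
eef_rot: [0.821, 0.571, -0.0, 0.001]
contact_force: [0.7, 0.4, 0.1]
opening: 0.999
clock 1.5 pos [0.5681 0.2594 0.1899] yaw 69.62 F [0.7 0.4 0.1] op 0.999
turn [ 0.0021  0.0022 -0.0066] shift [ 0.0017 -0.0029 -0.0001]
[[ 9.99999625e-01  3.41492111e-04 -7.96208871e-04 -6.58434323e-05]
 [-8.59842646e-05  9.53619940e-01  3.01013293e-01 -7.85936911e-02]
 [ 8.62074320e-04 -3.01013112e-01  9.53619612e-01 -1.38477502e-01]
 [ 0.00000000e+00  0.00000000e+00  0.00000000e+00  1.00000000e+00]]
```

View pics/w1.png

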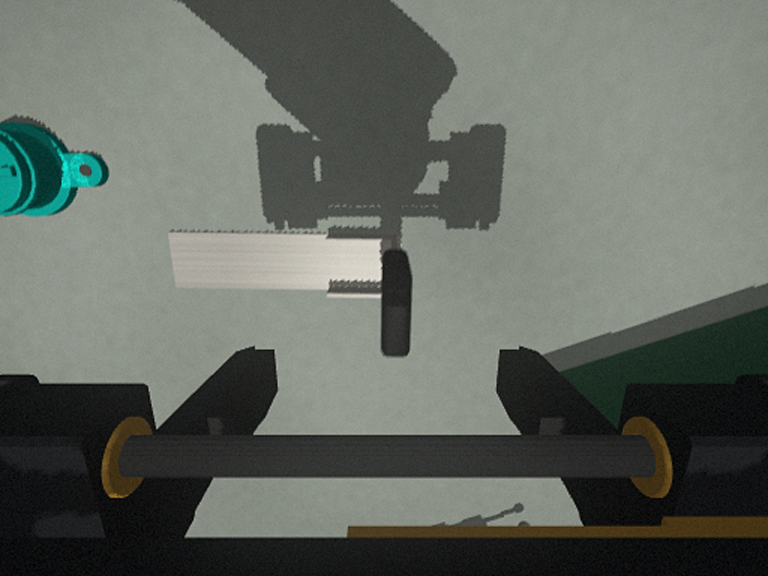

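The grip spans (382–411, 250–357), with the tip edge at x≈170 between y 231 and 289. I'll project the modelled scoop into this view and fit its pose.

Run:
```python
from h import *
from scipy.optimize import least_squares
d=np.load('w1.npz');T=d['T_tool_cam'];R=Ro.from_quat(d['q']).as_matrix();K=d['mtx']
def proj(X):
    c=((X-d['pos'])@R-T[:3,3])@T[:3,:3];p=c@K.T;return p[:,:2]/p[:,2:]*1.5
def W(p,L):
    a=p[2];return np.array(L)@np.array([[np.cos(a),np.sin(a),0],[-np.sin(a),np.cos(a),0],[0,0,1]])+[p[0],p[1],0]
L=[[-.023,-.18,.003],[.023,-.18,.003],[-.025,-.008,.125],[-.025,.008,.125],[.025,-.008,.125],[.025,.008,.125],[-.023,-.052,.023],[.023,-.052,.023]]
print(proj(W([.566,.262,-.349],L)).round(0).tolist())
M=np.array([[176,289],[169,231]])
# fit with blade tip corners + grip top far/near face extents
def res(p):
    q=proj(W(p,L));return np.r_[(q[:2]-M[::1]).ravel(),q[2:4,1]-355,q[2:4,0].mean()-397]
def res2(p):
    q=proj(W(p,L));return np.r_[(q[:2]-M[::-1]).ravel()]
for f in(res,res2):
    o=least_squares(f,[.566,.262,-.349],x_scale=[.01,.01,.05]);print(o.x[:2].round(4),np.degrees(o.x[2]).round(2),o.fun.round(1))
    print(proj(W(o.x,L)).round(0).tolist())
```

```text
[[164.0, 234.0], [173.0, 289.0], [374.0, 268.0], [406.0, 268.0], [376.0, 356.0], [405.0, 356.0], [320.0, 237.0], [323.0, 296.0]]
[0.6108 0.2419] -36.11 [  0.1 -55.1   0.4  56.   -2.4   4.9  -0.4]
[[176.0, 234.0], [169.0, 287.0], [383.0, 353.0], [411.0, 360.0], [360.0, 428.0], [386.0, 434.0], [329.0, 283.0], [316.0, 335.0]]
[0.5725 0.2632] -22.25 [-0.   1.3  0.  -1.5]
[[169.0, 232.0], [176.0, 288.0], [383.0, 278.0], [414.0, 279.0], [380.0, 365.0], [409.0, 366.0], [326.0, 242.0], [327.0, 300.0]]
```

The scoop fit gives origin ≈ (0.567, 0.2645) and yaw ≈ −20.3°. I'll descend and grip.

```bash
python3 -m pendant '[[[0,0,0],[0.004,-0.003,0.035],1],[[0,0,0],[0.004,-0.003,0.07],1],[[0,0,0],[0.004,-0.003,0.095],1],[[0,0,0],[0.004,-0.003,0.103],1],[[0,0,0],[0.004,-0.003,0.103],1],[[0,0,0],[0.004,-0.003,0.103],0],[[0,0,0],[0.004,-0.003,0.103],0],[[0,0,0],[0.004,-0.003,0.103],0],[[0,0,0],[0.004,-0.003,0.103],0],[[0,0,0],[0.004,-0.003,0.103],0]]' 60; python3 -m pendant '[[[0,0,0],[0,0,0],0],[[0,0,0],[0,0,0],0],[[0,0,0],[0,0,0],0],[[0,0,0],[0,0,0],0]]' 60;  python3 -c "
from h import *;from plant import r
go(r.get_state(),[.656+.054*.33,-.11+.33,.115],86.9)"
```

```text
clock: 2.55
tool_pos: [0.564, 0.2686, 0.0882]
eef_rot: [0.819, 0.574, 0.0, 0.0]
contact_force: [0.7, 1.0, 0.5]
opening: 0.57
clock: 2.95
tool_pos: [0.5637, 0.2683, 0.0877]
eef_rot: [0.819, 0.574, -0.0, 0.0]
contact_force: [-0.3, -1.3, 0.6]
opening: 0.209
clock 2.95 pos [0.5637 0.2683 0.0877] yaw 70.01 F [-0.3 -1.3  0.6] op 0.209
turn [-2.000e-04  4.000e-04 -2.948e-01] shift [-0.0078  0.12   -0.0273]
```

```bash
python3 -m pendant '[[[0,0,0],[0,0,0],0],[[0,0,0],[0,0,0],0],[[0,0,0],[0,0,-0.005],0],[[0,0,0],[0,0,-0.012],0],[[0,0,0],[0,0,-0.022],0],[[0,0,0],[0,0,-0.03],0],[[0,0,0],[0,0,-0.03],0]]' 60;  python3 -c "
from h import *;from plant import r
go(r.get_state(),[.668,.12,.115],86.9)"
```

```text
clock: 3.65
tool_pos: [0.5647, 0.2692, 0.1195]
eef_rot: [0.819, 0.574, 0.002, 0.0]
contact_force: [-0.1, 0.7, -2.7]
opening: 0.18
clock 3.65 pos [0.5647 0.2692 0.1195] yaw 70.02 F [-0.1  0.7 -2.7] op 0.18
turn [ 0.0024 -0.0024 -0.2947] shift [-0.105   0.148   0.0045]
```

Held (opening 0.18 ≈ 16 mm, load ≈ 3 N). Next I'll move in front of the bay.

```bash
python3 -m pendant '[[[0,0,-0.03],[-0.008,0.012,0],0],[[0,0,-0.07],[-0.021,0.03,0],0],[[0,0,-0.11],[-0.036,0.05,0],0],[[0,0,-0.15],[-0.05,0.07,0],0],[[0,0,-0.19],[-0.064,0.09,0],0],[[0,0,-0.23],[-0.078,0.11,0],0],[[0,0,-0.265],[-0.092,0.13,0],0],[[0,0,-0.285],[-0.1,0.142,0],0],[[0,0,-0.295],[-0.105,0.148,0],0],[[0,0,-0.295],[-0.105,0.148,0],0]]'; python3 -m pendant '[[[0,0,0],[0,0,0],0],[[0,0,0],[0,0,0],0]]'
python3 - <<'E'
from h import *;from plant import r
import cv2
s=r.get_state();d=r.snapshot('wrist');go(s,[.668,.12,.115],86.9)
np.savez('w2.npz',pos=s['tool_pos'],q=s['eef_rot'],**d)
e=r.snapshot('top');np.savez('t2.npz',**e)
f=r.snapshot('side');np.savez('s2.npz',**f)
c=np.zeros((600,800,3),np.uint8)
a=cv2.resize(d['image'][:300,:,::-1],(512,300));c[:300,:512]=a
b=cv2.resize(e['image'][110:210,190:310,::-1],(360,300),interpolation=cv2.INTER_CUBIC);c[300:,:360]=b
g=cv2.resize(f['image'][130:300,180:400,::-1],(388,300),interpolation=cv2.INTER_CUBIC);c[300:,400:788]=g
cv2.imwrite('pics/m2.png',c)
E
```

```text
clock: 4.65
tool_pos: [0.6672, 0.1178, 0.1174]
eef_rot: [0.727, 0.687, -0.0, 0.0]
contact_force: [0.1, -0.7, -2.6]
opening: 0.173
clock: 4.85
tool_pos: [0.6661, 0.1211, 0.1177]
eef_rot: [0.725, 0.689, 0.0, -0.001]
contact_force: [0.3, -1.1, -2.8]
opening: 0.181
clock 4.85 pos [0.6661 0.1211 0.1177] yaw 87.02 F [ 0.3 -1.1 -2.8] op 0.181
turn [-0.0008 -0.0012  0.0022] shift [-0.001   0.0019  0.0027]
```

View pics/m2.png

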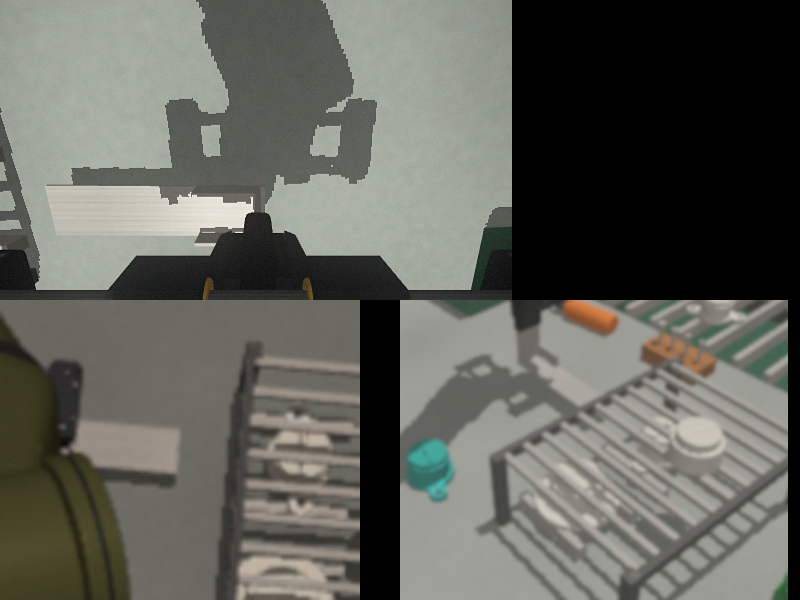

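The wrist view has the blade tip corners at (46,185) and (57,236). In the top crop they are at (181,428) and (178,473).

Run:
```python
from h import *
d=np.load('w2.npz');T=d['T_tool_cam'];R=Ro.from_quat(d['q']).as_matrix();K=d['mtx']
Rw=R@T[:3,:3];c=R@T[:3,3]+d['pos']
def wr(px,z):
    v=Rw@np.linalg.solve(K,[*px,1]);return (c+v*(z-c[2])/v[2]).round(4)
t=np.load('t2.npz');tp=lambda u,v:(190+u/3,110+(v-300)/3)
for z in(.028,.033):
    print('w',wr((46,185),z),wr((57,236),z),'edge',wr((46,185),z)-wr((180,185.5),z),wr((57,236),z)-wr((195,236),z))
    print('t',ray(t,tp(181,428),z).round(4),ray(t,tp(178,473),z).round(4), 'edge up',(ray(t,tp(181,428),z)-ray(t,tp(85,421),z)).round(4))
```

```text
w [ 0.6405 -0.061   0.028 ] [ 0.689  -0.0647  0.028 ] edge [-0.0065 -0.1159  0.    ] [-0.0066 -0.1267  0.    ]
t [ 0.688  -0.0619  0.028 ] [ 0.6411 -0.0603  0.028 ] edge up [-0.0038 -0.0978  0.    ]
w [ 0.6394 -0.0569  0.033 ] [ 0.6868 -0.0605  0.033 ] edge [-0.0063 -0.1133  0.    ] [-0.0064 -0.1239  0.    ]
t [ 0.6867 -0.0619  0.033 ] [ 0.64   -0.0603  0.033 ] edge up [-0.0037 -0.0974  0.    ]
```

Both views put the tip midpoint at about (0.6635, −0.061), within 2 mm of the bay line, and yaw is good. I'll lower to about 9 mm under the blade and start inserting.

```bash
python3 -m pendant '[[[0,0,0],[0,-0.001,0.007],0],[[0,0,0],[0,-0.002,0.015],0],[[0,0,0],[0,-0.002,0.021],0],[[0,0,0],[-0.006,-0.002,0.021],0],[[0,0,0],[-0.018,-0.002,0.021],0],[[0,0,0],[-0.034,-0.002,0.021],0],[[0,0,0],[-0.05,-0.002,0.021],0],[[0,0,0],[-0.066,-0.002,0.021],0],[[0,0,0],[-0.076,-0.002,0.021],0],[[0,0,0],[-0.08,-0.002,0.021],0]]'; python3 -m pendant '[[[0,0,0],[0,0,0],0],[[0,0,0],[0,0,0],0]]'
python3 - <<'E'
from h import *;from plant import r
import cv2
s=r.get_state();go(s,[.6605-.054*.089*0-.0054*0,-.048,.0967],86.9)
e=r.snapshot('top');f=r.snapshot('side')
c=np.zeros((600,800,3),np.uint8)
c[:,:400]=cv2.resize(e['image'][110:230,230:310,::-1],(400,600),interpolation=cv2.INTER_CUBIC)
c[:400,400:]=cv2.resize(f['image'][150:270,230:350,::-1],(400,400),interpolation=cv2.INTER_CUBIC)
cv2.imwrite('pics/m3.png',c)
E
```

```text
clock: 6.0
tool_pos: [0.6607, 0.0368, 0.0967]
eef_rot: [0.727, 0.687, -0.0, 0.0]
contact_force: [-0.8, -0.2, -2.1]
opening: 0.179
clock: 6.2
tool_pos: [0.6607, 0.0407, 0.0968]
eef_rot: [0.726, 0.688, 0.001, -0.0]
contact_force: [-0.4, 0.4, -2.9]
opening: 0.176
clock 6.2 pos [0.6607 0.0407 0.0968] yaw 86.98 F [-0.4  0.4 -2.9] op 0.176
turn [ 0.0002 -0.0014  0.0013] shift [-0.0886  0.0045 -0.    ]
```

View pics/m3.png

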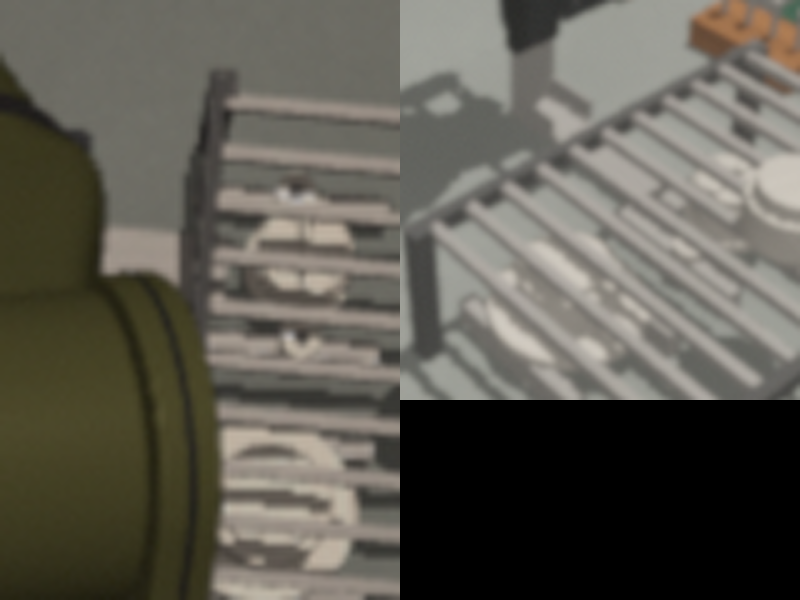

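The blade is entering under the lip in line with the eared casting, and neither casting has moved. I'll continue inserting.

```bash
python3 -m pendant '[[[0,0,0],[-0.006,0,0],0],[[0,0,0],[-0.016,0,0],0],[[0,0,0],[-0.028,0,0],0],[[0,0,0],[-0.04,0,0],0],[[0,0,0],[-0.045,0,0],0]]'; python3 -m pendant '[[[0,0,0],[-0.006,0,0],0],[[0,0,0],[-0.016,0,0],0],[[0,0,0],[-0.028,0,0],0],[[0,0,0],[-0.038,0,0],0],[[0,0,0],[-0.0435,0,0],0],[[0,0,0],[-0.0435,0,0],0],[[0,0,0],[-0.0435,0,0],0]]'; python3 -c "
from h import *;from plant import r
s=r.get_state();go(s,[.656,-.0475,.0967],86.9);print(s['moment'])"
```

```text
clock: 6.8
tool_pos: [0.6581, -0.009, 0.0966]
eef_rot: [0.727, 0.687, -0.001, 0.001]
contact_force: [0.3, -1.2, -2.6]
opening: 0.175
clock: 7.5
tool_pos: [0.6559, -0.0484, 0.0967]
eef_rot: [0.726, 0.688, 0.0, -0.0]
contact_force: [-0.1, 0.3, -2.4]
opening: 0.173
clock 7.5 pos [ 0.6559 -0.0484  0.0967] yaw 86.93 F [-0.1  0.3 -2.4] op 0.173
turn [ 0.     -0.0008  0.0005] shift [0.0009 0.     0.    ]
[ 0.09714549 -0.00393501  0.01196427]
```

No contact. I'll lift slowly.

```bash
python3 -m pendant '[[[0,0,0],[0,0,-0.004],0],[[0,0,0],[0,0,-0.008],0],[[0,0,0],[0,0,-0.011],0],[[0,0,0],[0,0,-0.013],0],[[0,0,0],[0,0,-0.015],0],[[0,0,0],[0,0,-0.017],0],[[0,0,0],[0,0,-0.019],0],[[0,0,0],[0,0,-0.022],0],[[0,0,0],[0,0,-0.025],0],[[0,0,0],[0,0,-0.025],0]]' 60;python3 -m pendant '[[[0,0,0],[0,0,0],0],[[0,0,0],[0,0,0],0],[[0,0,0],[0,0,0],0]]'
python3 - <<'E'
from h import *;from plant import r
import cv2
s=r.get_state();go(s,[.656,-.0475,.0967],86.9);print(s['moment'])
f=r.snapshot('side');e=r.snapshot('top')
c=np.zeros((600,800,3),np.uint8)
c[:,:400]=cv2.resize(e['image'][110:230,230:310,::-1],(400,600),interpolation=cv2.INTER_CUBIC)
c[:400,400:]=cv2.resize(f['image'][150:270,230:350,::-1],(400,400),interpolation=cv2.INTER_CUBIC)
cv2.imwrite('pics/m4.png',c)
E
```

```text
clock: 8.5
tool_pos: [0.6563, -0.0488, 0.1223]
eef_rot: [0.726, 0.688, 0.0, 0.0]
contact_force: [-0.2, -0.2, -4.6]
opening: 0.178
clock: 8.8
tool_pos: [0.6558, -0.0488, 0.1215]
eef_rot: [0.726, 0.688, -0.0, -0.0]
contact_force: [-0.4, -0.3, -4.9]
opening: 0.175
clock 8.8 pos [ 0.6558 -0.0488  0.1215] yaw 86.92 F [-0.4 -0.3 -4.9] op 0.175
turn [-0.0003 -0.      0.0003] shift [0.0013 0.0002 0.0248]
[0.37784087 0.02939364 0.00367083]
```

View pics/m4.png

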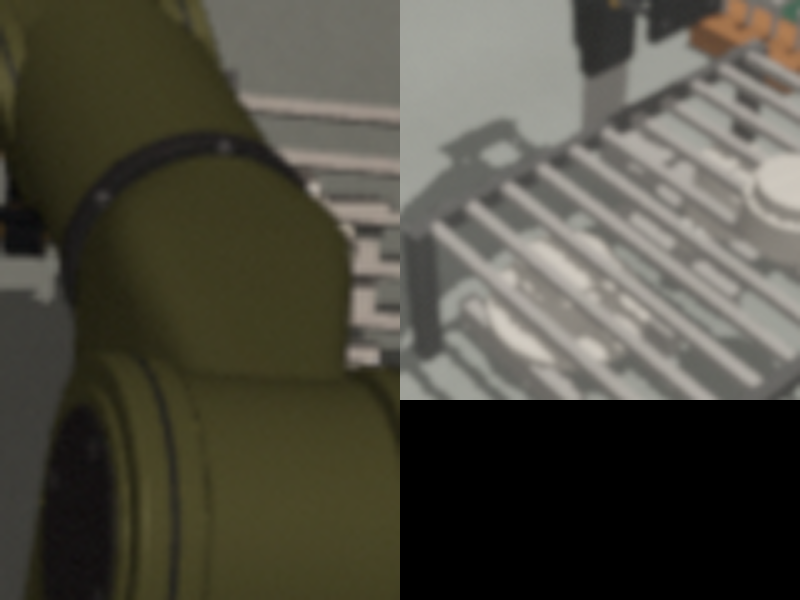

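The load rose by 2 N and 0.28 N·m, which is the full casting weight about 130 mm ahead of the grip, so it is off the rails. I'll draw out gently.

```bash
python3 -m pendant '[[[0,0,0],[0.002,0,0],0],[[0,0,0],[0.006,0,0],0],[[0,0,0],[0.012,0,0],0],[[0,0,0],[0.02,0,0],0],[[0,0,0],[0.029,0,0],0],[[0,0,0],[0.038,0,0],0],[[0,0,0],[0.047,0,0],0],[[0,0,0],[0.055,0,0],0],[[0,0,0],[0.061,0,0],0],[[0,0,0],[0.065,0,0],0]]' 60;python3 -m pendant '[[[0,0,0],[0.003,0,0],0],[[0,0,0],[0.008,0,0],0],[[0,0,0],[0.015,0,0],0],[[0,0,0],[0.024,0,0],0],[[0,0,0],[0.034,0,0],0],[[0,0,0],[0.044,0,0],0],[[0,0,0],[0.054,0,0],0],[[0,0,0],[0.063,0,0],0],[[0,0,0],[0.071,0,0],0],[[0,0,0],[0.077,0,0],0]]';python3 -m pendant '[[[0,0,0],[0.004,0,0],0],[[0,0,0],[0.008,0,0],0],[[0,0,0],[0.012,0,0],0],[[0,0,0],[0.013,0,0],0],[[0,0,0],[0.013,0,0],0],[[0,0,0],[0.013,0,0],0]]'
python3 - <<'E'
from h import *;from plant import r
import cv2
s=r.get_state();go(s,[.656,.11,.088],86.9);print(s['moment'])
f=r.snapshot('side');e=r.snapshot('wrist')
c=np.zeros((600,800,3),np.uint8)
c[:384,:512]=e['image'][:,:,::-1]
c[300:,400:]=cv2.resize(f['image'][110:230,180:340,::-1],(400,300),interpolation=cv2.INTER_CUBIC)
cv2.imwrite('pics/m5.png',c)
E
```

```text
clock: 9.9
tool_pos: [0.6594, 0.017, 0.1217]
eef_rot: [0.726, 0.688, 0.0, -0.0]
contact_force: [-0.6, -0.5, -4.8]
opening: 0.179
clock: 10.9
tool_pos: [0.6635, 0.0941, 0.1217]
eef_rot: [0.726, 0.688, 0.0, -0.0]
contact_force: [-0.6, 0.4, -5.9]
opening: 0.177
clock: 11.5
tool_pos: [0.6642, 0.1055, 0.1217]
eef_rot: [0.726, 0.688, -0.0, 0.0]
contact_force: [0.1, -0.0, -5.5]
opening: 0.176
clock 11.5 pos [0.6642 0.1055 0.1217] yaw 86.9 F [ 0.1 -0.  -5.5] op 0.176
turn [-0.      0.0004 -0.0001] shift [ 0.0041 -0.0085  0.0337]
[0.34892511 0.05169595 0.06602202]
```

View pics/m5.png

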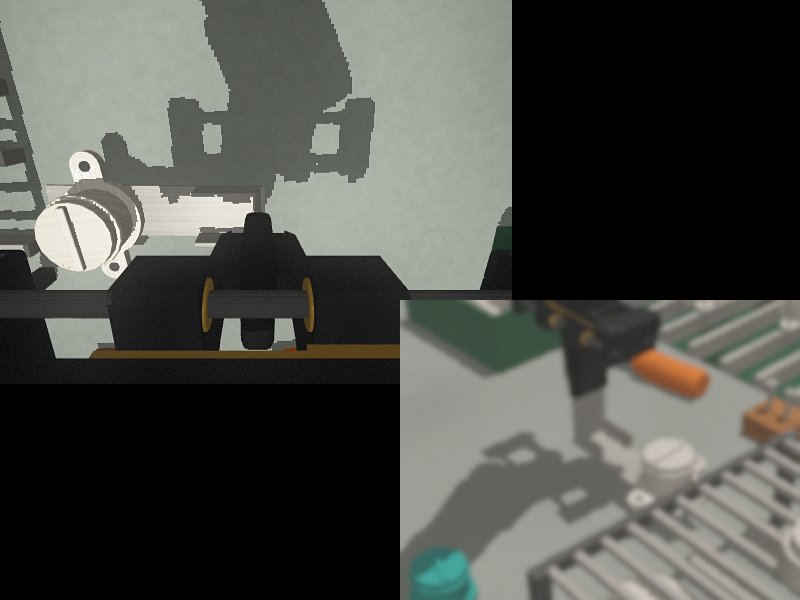

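The casting sits on the blade clear of the lip, with ears at (84,166) and (114,267). I'll lower it now.

```bash
python3 -m pendant '[[[0,0,0],[0,0,0.003],0],[[0,0,0],[0,0,0.008],0],[[0,0,0],[0,0,0.014],0],[[0,0,0],[0,0,0.02],0],[[0,0,0],[0,0,0.025],0],[[0,0,0],[0,0,0.029],0],[[0,0,0],[0,0,0.031],0],[[0,0,0],[0,0,0.032],0],[[0,0,0],[0,0,0.032],0],[[0,0,0],[0,0,0.032],0]]';  python3 - <<'E'
from h import *;from plant import r
s=r.get_state();go(s,[.656,.11,.088],86.9);print(s['moment'])
d=r.snapshot('wrist');T=d['T_tool_cam'];R=Ro.from_quat(s['eef_rot']).as_matrix()
import cv2;cv2.imwrite('pics/w6.png',d['image'][120:300,:300,::-1].repeat(2,0).repeat(2,1));np.savez('w6.npz',pos=s['tool_pos'],q=s['eef_rot'],**d)
E
```

```text
clock: 12.6
tool_pos: [0.6644, 0.106, 0.09]
eef_rot: [0.726, 0.688, 0.0, 0.0]
contact_force: [0.9, -0.3, -5.2]
opening: 0.179
clock 12.6 pos [0.6644 0.106  0.09  ] yaw 86.91 F [ 0.9 -0.3 -5.2] op 0.179
turn [ 0.0005 -0.0002  0.0002] shift [ 0.0036 -0.0086  0.002 ]
[ 0.41000077  0.03090664 -0.00198197]
```

View pics/w6.png

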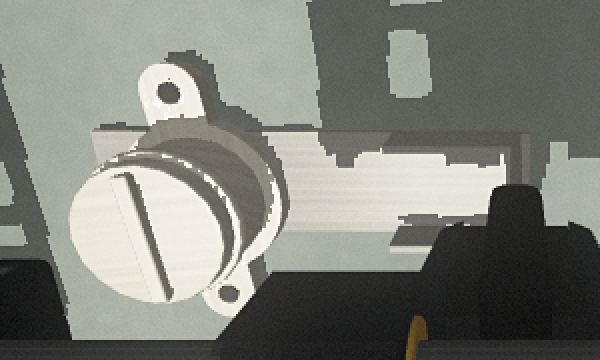

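Still about 2 mm off the bench. The ear holes are at crop (168,93) and (229,293) and the blade tip corner is at (92,130). I'll check the offsets.

```bash
python3 - <<'E'
from h import *
d=np.load('w6.npz');T=d['T_tool_cam'];R=Ro.from_quat(d['q']).as_matrix();K=d['mtx']
Rw=R@T[:3,:3];c=R@T[:3,3]+d['pos']
def wr(u,v,z):
    v=Rw@np.linalg.solve(K,[u/2,120+v/2,1]);p=c+v*(z-c[2])/v[2]
    return (R.T@(p-d['pos'])).round(4),p.round(4)
for n,u,v,z in[('e1',168,93,.013),('e2',229,293,.013),('tip',92,130,.005),('bladeL',290,232,.005),('bladeR',290,130,.005)]:print(n,*wr(u,v,z))
E
python3 -m pendant '[[[0,0,0],[0,0,0.001],0],[[0,0,0],[0,0,0.002],0],[[0,0,0],[0,0,0.0025],0],[[0,0,0],[0,0,0.003],0],[[0,0,0],[0,0,0.003],0]]'
```

```text
e1 [-0.1391 -0.0349  0.0769] [ 0.6222 -0.031   0.013 ]
e2 [-0.1291  0.0567  0.077 ] [ 0.7141 -0.026   0.013 ]
tip [-0.1796 -0.0173  0.0849] [ 0.6375 -0.0724  0.005 ]
bladeL [-0.1015  0.0303  0.085 ] [0.6893 0.0031 0.005 ]
bladeR [-0.0955 -0.0173  0.0849] [0.642  0.0115 0.005 ]
clock: 13.15
tool_pos: [0.6643, 0.106, 0.0876]
eef_rot: [0.726, 0.688, 0.0, 0.0]
contact_force: [-3.2, -1.6, 5.6]
opening: 0.177
```

The casting is 4 mm off sideways and 4 mm lengthways, well within limits. The scoop is on the bench, so I'll ease the pressure, open and retreat.

```bash
python3 -m pendant '[[[0,0,0],[0,0,-0.0006],0],[[0,0,0],[0,0,-0.0006],0],[[0,0,0],[0,0,-0.0006],0.22],[[0,0,0],[0,0,-0.0006],0.28],[[0,0,0],[0,0,-0.0006],0.36],[[0,0,0],[0,0,-0.0006],0.45],[[0,0,0],[0,0,-0.0006],0.5],[[0,0,0],[0,0,-0.0006],0.5],[[0,0,0],[0,0,-0.0006],0.5]]'; python3 -m pendant '[[[0,0,0],[0,0,-0.005],0.5],[[0,0,0],[0,0,-0.02],0.5],[[0,0,0],[0,0,-0.045],0.5],[[0,0,0],[0,0,-0.075],0.5],[[0,0,0],[0,0,-0.11],0.5],[[0,0,0],[0,0,-0.13],0.5],[[0,0,0],[0,0,-0.13],0.5],[[0,0,0],[0,0,-0.13],0.5]]'
python3 - <<'E'
from h import *;from plant import r
import cv2
s=r.get_state();go(s,[.656,.11,.22],86.9)
f=r.snapshot('side');e=r.snapshot('wrist');np.savez('w7.npz',pos=s['tool_pos'],q=s['eef_rot'],**e)
c=np.zeros((600,800,3),np.uint8)
c[:384,:512]=e['image'][:,:,::-1]
c[300:,400:]=cv2.resize(f['image'][110:230,180:340,::-1],(400,300),interpolation=cv2.INTER_CUBIC)
cv2.imwrite('pics/m7.png',c)
E
```

```text
clock: 14.05
tool_pos: [0.6642, 0.106, 0.0873]
eef_rot: [0.726, 0.688, 0.0, -0.0]
contact_force: [0.4, 0.4, -0.2]
opening: 0.5
clock: 14.85
tool_pos: [0.6643, 0.1058, 0.2181]
eef_rot: [0.726, 0.688, 0.0, 0.0]
contact_force: [-0.5, 0.0, -0.6]
opening: 0.499
clock 14.85 pos [0.6643 0.1058 0.2181] yaw 86.92 F [-0.5  0.  -0.6] op 0.499
turn [ 0.001  -0.0001  0.0003] shift [ 0.0037 -0.0085 -0.0019]
```

View pics/m7.png

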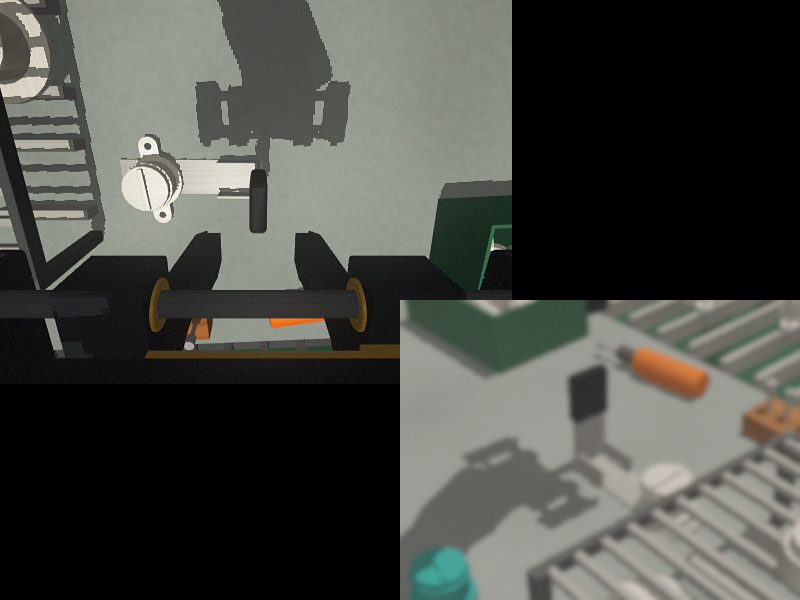

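The scoop stands upright and released, the casting lies on its blade clear of the shelf, and nothing is touching the robot. I'll hand the job in.

```bash
python3 -c "
from plant import r
print(r.finish_job())"
```

```text
the job is handed in; nothing more can be done
None
```

I fetched the eared casting from the far bay with the scoop and handed the job in at about 15 s of the 45 s allowed; no verdict came back. I gripped the scoop by its upright grip and slid the blade between the rails. I lifted the casting off the rails under the shelf and drew it out about 155 mm. Then I set the scoop down flat and let go.

- **Lift:** the load at the wrist rose by about 2 N and 0.28 N·m, which matches the casting's full weight on the blade.
- **Casting on the blade:** about 4 mm off sideways and 4 mm lengthways. I measured this about 2 mm above the bench, just before set-down. The final picture shows it still lying on the blade.
- **Casting and shelf:** about 154 mm in front of the shelf origin, where over 110 mm is needed.
- **Scoop:** in the final picture it stands upright and released on the bench, with the gripper clear at 0.22 m and contact force near zero.
- **Round casting:** the last view of it shows it still under the near bay. I did not measure its shift, but no unexpected contact force showed while the scoop was under the shelf.

No check failed. The wrist and top cameras differed by up to about 4 mm on the blade tip, depending on the height assumed for it; the 15 mm slack each side between the rails covered that.

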